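# Load the copper chill plate into the welding fixture

### The arm

A 6-joint arm with a two-finger parallel gripper is mounted at the origin on the work surface. World frame = base frame: x ahead of the robot, y to its left, z up, the work surface at z = 0. Lengths are in mm, angles in degrees, forces in N, time in s.
With the tool pointing down it reaches from about 350 to 850 mm from the base axis. Payload 8.1 kg.
Tool frame: the origin (TCP) lies midway between the tips of the shut fingers; the grasp point (between the pads) lies 19 mm behind it; x points along the fingers, z is the direction in which the jaws open and shut, and the axes are right-handed (so a half turn about x gives the same grasp; the last joint's range is limited). The gripper opens to 85 mm and grips with 20 to 120 N. Pads are 22 mm wide; open, the fingers measure 114 mm over their backs; the gripper's body (76 mm by 85 mm) begins 54 mm behind the grasp point. The pads swing forward as they close: fully open they stand 13 mm farther back than shut.
Start: joints at [60.367, 7.471, 85.268, -0, 87.261, -4.893], TCP at [251.084, 544.942, 231.292] pointing down, gripper open.
Joint ranges: [-169.43, 169.43], [-51.17, 129.36], [1.28, 143.12], [-76.62, 256.62], [0, 156.53], [-152.29, 152.29]. Speed limits (degrees/s): [136.94, 136.94, 159.86, 180, 180, 180].

### API

Orientations are given as [roll, pitch, yaw] about the fixed x, y, z axes, in that order (R = Rz(yaw) Ry(pitch) Rx(roll)).
In Python, from bench import r gives the robot as it stands. The module is installed in compiled form; this text tells all that it offers.
- The arm moves only by the tool servo_tool, never from a script. Its argument "commands" is a list that holds one entry, the list of rows, each a list of 7 numbers: the closure in counts, from 0 (fully open) to 255 (shut), then the shift along the tool's x, y, z in cm, then the turn, a rotation vector about the tool's x, y, z in degrees. A call has 1 to 8 rows; each row is the pose to reach, as a shift and turn from the pose commanded when the call began, along the tool's axes at that moment; what a row does not reach only later rows make up. A row lasts 1/10 s, in which the tool goes at most 50 mm and 8.59 degrees, less where a joint would pass 70% of its speed; a pose out of reach is approached as far as the arm can. A call with a gripper value outside its range is refused whole. The fingers move at their own pace and stop on an object; "force" is the grip in N (left out, the last holds). Time passes only in rows, so rows that repeat a pose let the fingers close. It gives the time, the measured TCP pose, the force and the opening at its end, in the units of the state.
- r.sense(): the state, without advancing time (a new reading comes with each control period).
- r.snapshot(name): name is "side" or "top" or "wrist"; returns (picture, depth): 400x640x3 uint8, red, green, blue; 400x640 float32, mm along the optical axis (not along the pixel's ray), 0 where there is no reading.
- r.calibration(name): a dict with "fx", "fy", "cx", "cy" (pixels), "pose" (4x4, takes a point from camera to world coordinates). Camera axes: x right, y down, z forward; pixel columns grow to the right and rows downward; lengths in mm; the calibration is good to about 2 mm. The wrist camera is an equidistant fisheye: a pixel r from the principal point sees the ray r / f radians off the axis. A picture is of the moment at which its call begins: read the wrist's pose just before it. calibration takes no time and is no camera call; for the wrist camera it gives the pose at the moment of the call.
- r.hand_in(): hands the job in, once; it reports no verdict.
The state is a dict: "time": time; "joint_pos": joint angles; "qd": joint speeds; "joint_efforts": joint torques, N m; "tool_pos": TCP position; "tcp_rot": TCP orientation; "ft_force": force on the tool from outside, world axes, zero at the start; "wrist_torque": the same for the moment, N m; "finger_gap": finger opening in mm.
Only numpy, scipy, OpenCV 4.12 (cv2) and the standard library are available. Lean on these libraries where they do the work, as an engineer would, in place of code of your own. Each camera call takes 0.05 s, during which the arm holds its last target.

### The job

Load the loose copper plate into the welding fixture: with its tail held up, tuck its bevelled end under the dark steel lip, then lower the slotted end (do not let it drop) behind the heel stop until the plate lies fully home, flat on the nest floor, and let go of it there. Leave the dark slotted plate and the long-nose pliers lying beside them where they are.

Things in the scene. Friction and masses are not known exactly. Their poses are not given: they have to be found in the camera images.
- chill_plate: Loose copper plate, 130 mm long (x), 46 wide (y), 12 thick (z), about 0.6 kg, lying flat on the table right side up. Origin: centre of its underside, near its balance point. The +x end (nose) has a 5 mm 45-degree bevel on its upper edge; the -x end (tail) has two open slots 8 mm wide, 35 long. Plain long sides, with 40 mm or more of free table beside each at the origin.
- plate_nose (a point): Point on the copper plate: middle of the lower edge of its bevelled nose, 65 mm along +x from the plate's origin, on the underside. Axes as the plate's.
- fixture: Welding fixture fixed to the table: ground steel base 265 x 130 x 15 mm with the nest on top. Origin on the table under the nest's centre; x points level to the lip end, y across, z up. On the tail end of the base, between x = -90 and -215 mm and |y| under 30 mm, an open toggle clamp with a red handle stands up to 150 mm above the table; it is rigid and not used.
- nest (a point): Centre of the nest floor, 15 mm above the table (top of the base); axes as the fixture's. The nest is a cavity 134 mm long (x -67 to +67) and 51 wide (y +-25.5). Both sides are open, level with the floor, from x = -51 to +32 mm, for fingers to straddle the plate. From x = +32 to +67 side cheeks 17 mm high, inner faces y = +-25.5, outer +-50.
- lip_edge (a point): Middle of the free lower edge of the dark steel lip: x = +52 mm from the nest centre, 17 mm above the nest floor. The lip is a level cap plate 12 mm thick and 100 mm wide (y) that overhangs the nest by 15 mm, from here to the vertical end wall at x = +67. Axes as the fixture's.
- heel_stop (a point): Top of the heel stop's inner face: x = -67 mm from the nest centre, 8 mm above the nest floor. The stop is 15 mm thick, 100 mm wide (y), with side wings also 8 mm high (inner faces y = +-25.5 mm) from x = -67 to -51. Axes as the fixture's.
- steel_shim: Bystander: dark blued steel plate 90 x 60 x 10 mm with slots; lies near the copper plate. Origin at the centre of its underside, x along its length.
- pliers: Bystander: long-nose pliers with navy handles, 165 mm long, 12 mm high, lying beside the fixture. Origin at the pivot on the table, x towards the jaws.
Not all that is in view belongs to the job. Of the things that look like the chill_plate, take the one that is farthest to the robot's left at the start.

How it is judged:
By the outcome, as a careful person would: the job done as asked, in the order asked, and still so for the second after the job is handed in, with the robot touching nothing.
It also fails if it takes over 48 s, if anything falls off the work surface, if the arm or the gripper's body presses on something with over 40 N, if the wrist force passes 120 N, or if a joint passes its speed limit or range.

## Working session

There is one attempt and no reset: what is moved stays moved. The work goes in short steps, Python scripts to look and compute and a tool call to move; the robot and the scene stay as the last step left them, time stands still between calls to the robot, and variables do not carry over. Pictures are saved under pics/ and viewed, and the job is handed in when it is done.

Besides the shell and the picture viewer there is one more tool, called as name(argument=value, ...) on one line, values as JSON. servo_tool: Moves the arm, as the interface text tells. Its arguments: {"type":"object","properties":{"commands":{"type":"array","items":{"type":"array","items":{"type":"array","items":{"type":"number"}}}},"force":{"type":"number"}},"required":["commands"]}

```bash
mkdir -p pics; ls; python3 - <<'E'
from bench import r
import cv2,numpy as np
print(r.sense())
for n in ["side","top","wrist"]:
    c=r.calibration(n); p,d=r.snapshot(n)
    np.savez(f"pics/{n}0.npz",p=p,d=d,**{k:np.array(v) for k,v in c.items()})
    cv2.imwrite(f"pics/{n}0.png",p[...,::-1]); print(n,c)
E
```

```text
pics
{'time': 0.0, 'joint_pos': array([ 6.03660190e+01,  7.51461174e+00,  8.53307910e+01, -1.66128683e-03,
        8.72601960e+01, -4.89531344e+00]), 'qd': array([-0.04615294,  0.01581699, -0.04132354,  0.00093062,  0.04146861,
       -0.00900498]), 'joint_efforts': array([ 8.42570813e-06, -5.69420421e+01, -5.00546980e+01, -3.46698980e-04,
        1.52079243e-02, -5.22510709e-05]), 'tool_pos': array([250.82473241, 544.44875935, 230.23510571]), 'tcp_rot': array([ 176.00488299,   89.89438823, -118.73370366]), 'ft_force': array([0.07219516, 0.59433385, 0.53950395]), 'wrist_torque': array([0.04182607, 0.02312403, 0.00635572]), 'finger_gap': 85.49098511343296}
side {'fx': 388.75327621455625, 'fy': 388.75327621455625, 'cx': 321.5872147765637, 'cy': 195.81565004667647, 'pose': array([[ 8.78992660e-01, -3.30559324e-01,  3.43660350e-01,
         2.64200412e+02],
       [-4.76833671e-01, -6.07463828e-01,  6.35308860e-01,
        -5.88121372e+02],
       [-1.24603532e-03, -7.22300652e-01, -6.91578062e-01,
         6.37947266e+02],
       [ 0.00000000e+00,  0.00000000e+00,  0.00000000e+00,
     
[... 239 characters left out ...]
3755e-01,  2.83971710e-02, -5.09091216e-03,
        -5.93783211e+01],
       [ 1.13490043e-03, -1.37620777e-01, -9.90484343e-01,
         1.27266524e+03],
       [ 0.00000000e+00,  0.00000000e+00,  0.00000000e+00,
         1.00000000e+00]])}
wrist {'fx': 309.70691628693146, 'fy': 309.70691628693146, 'cx': 322.4481172171433, 'cy': 197.4327374569967, 'pose': array([[ 4.18023261e-01,  8.74213998e-01,  2.46994817e-01,
         1.87784965e+02],
       [ 9.08434871e-01, -4.01788742e-01, -1.15377175e-01,
         5.72944666e+02],
       [-1.62460416e-03,  2.72609048e-01, -9.62123520e-01,
         3.73811850e+02],
       [ 0.00000000e+00,  0.00000000e+00,  0.00000000e+00,
         1.00000000e+00]])}
```

View pics/top0.png

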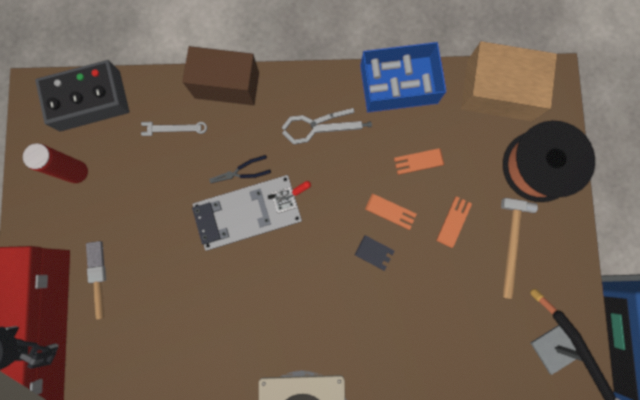

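View pics/side0.png

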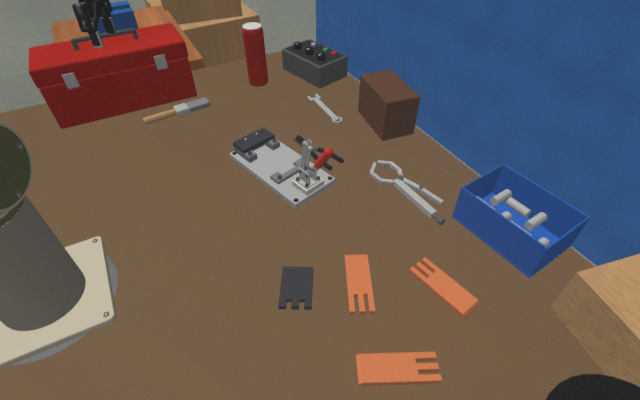

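View pics/wrist0.png

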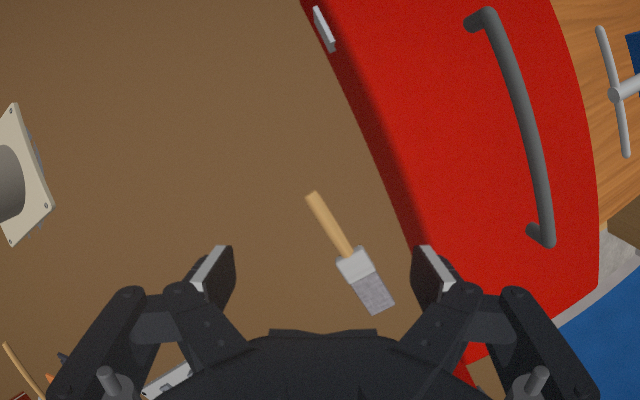

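Top view: three copper plates at (390,211), (418,161) and (454,222). The target is the one farthest left (image left is +y), at (390,211). The fixture is at (247,212) with its lip end at image left, (207,223).

```bash
cat > h.py <<'E'
import numpy as np,cv2
from scipy.spatial.transform import Rotation as R
def ray(c,uv,fish=False):
    uv=np.atleast_2d(np.asarray(uv,float)); x=(uv[:,0]-c['cx'])/c['fx'];y=(uv[:,1]-c['cy'])/c['fy']
    if fish:
        r=np.hypot(x,y)+1e-9; d=np.c_[np.sin(r)*x/r,np.sin(r)*y/r,np.cos(r)]
    else: d=np.c_[x,y,np.ones_like(x)]
    return np.array(c['pose'])[:3,3], d@np.array(c['pose'])[:3,:3].T
def onplane(c,uv,z,fish=False):
    o,d=ray(c,uv,fish); return o+d*((z-o[2])/d[:,2])[:,None]
def proj(c,P,fish=False):
    M=np.array(c['pose']);q=(np.atleast_2d(P)-M[:3,3])@M[:3,:3]
    if fish:
        h=np.hypot(q[:,0],q[:,1]); t=np.arctan2(h,q[:,2]); return np.c_[c['cx']+c['fx']*t*q[:,0]/h,c['cy']+c['fy']*t*q[:,1]/h]
    return np.c_[c['cx']+c['fx']*q[:,0]/q[:,2],c['cy']+c['fy']*q[:,1]/q[:,2]]
def copper(p):
    h=cv2.cvtColor(p,cv2.COLOR_RGB2HSV); return cv2.inRange(h,(5,130,150),(16,255,255))
E
python3 - <<'E'
from h import *
for n,sh in (('top',0),('side',0)):
    z=np.load(f'pics/{n}0.npz');c=z;m=copper(z['p'])
    cs,_=cv2.findContours(m,cv2.RETR_EXTERNAL,cv2.CHAIN_APPROX_NONE)
    for k in cs:
        if cv2.contourArea(k)<200: continue
        W=onplane(c,k[:,0],12)[:,:2].astype(np.float32); (cx,cy),(w,h),a=cv2.minAreaRect(W)
        print(n,k[:,0].mean(0).round(),np.round([cx,cy,w,h,a],1), cv2.contourArea(k))
z=np.load('pics/top0.npz');c=z
# rough fixture corners of base
print(onplane(c,[(194,202),(205,249),(300,222),(289,177)],15).round(0))
p=z['p'];cv2.imwrite('pics/top0z.png',cv2.resize(p[150:280,180:420],None,fx=3.3,fy=3.3,interpolation=cv2.INTER_CUBIC)[...,::-1])
E
```

```text
top [455. 218.] [ 492.6 -415.4   47.2  132.4   63. ] 734.0
top [394. 213.] [ 525.6 -248.1  130.    48.1   63.2] 735.5
top [414. 162.] [ 660.3 -330.1   47.5  127.5   10.3] 669.5
side [405. 367.] [ 493.8 -417.    47.1  131.4   63.3] 2082.0
side [439. 280.] [ 661.2 -332.1   47.5  126.4   10.5] 1264.0
side [359. 288.] [ 525.6 -251.2  127.4   46.8   63.2] 1184.0
side [66. 31.] [ 123.5 1384.8  244.7  126.3   89.1] 422.5
side [168.  29.] [4.6260e+02 1.1846e+03 1.5360e+02 6.6730e+02 2.0000e-01] 816.0
[[565. 275.  15.]
 [439. 245.  15.]
 [503.  -6.  15.]
 [625.  21.  15.]]
```

View pics/top0z.png

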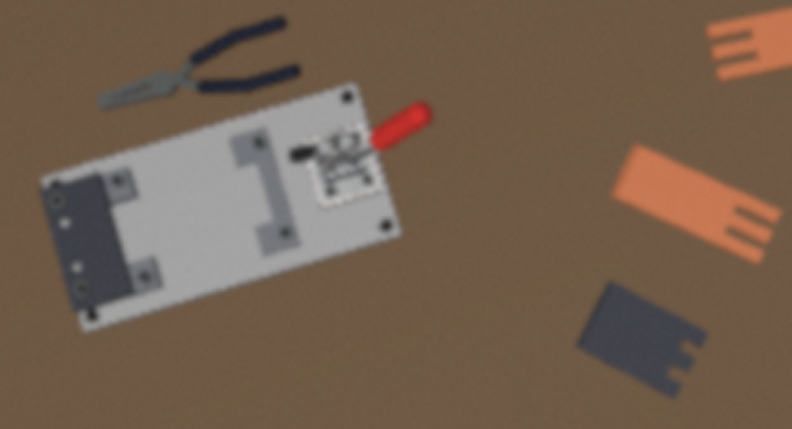

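```bash
python3 - <<'E'
from h import *
from bench import r
s=r.sense();T=R.from_euler('xyz',s['tcp_rot'],degrees=True).as_matrix();print(T.round(3))
c=r.calibration('wrist');M=c['pose'];print('cam in tool',(T.T@(M[:3,3]-s['tool_pos'])).round(1));print((T.T@M[:3,:3]).round(3))
E
```

```text
[[-0.001 -0.908  0.419]
 [-0.001  0.419  0.908]
 [-1.     0.    -0.001]]
cam in tool [-143.5   69.2   -0.8]
[[-0.    -0.273  0.962]
 [ 0.001 -0.962 -0.273]
 [ 1.     0.001  0.   ]]
```

servo_tool(commands=[[[0,0.2,-1.2,-0.7,1.5,0,0],[0,0.6,-4.1,-2.3,5,0,0],[0,1.2,-8,-4.5,10,0,0],[0,1.8,-12.4,-6.9,15.6,0,0],[0,2.4,-16.5,-9.2,21,0,0],[0,3,-20.7,-11.5,26,0,0],[0,3.6,-24.2,-13.5,31,0,0],[0,3.8,-26.2,-14.5,33,0,0]]])

```text
time: 0.95
tool_pos: [429.5, 299.7, 192.3]
tcp_rot: [-143.2, 89.9, -111.3]
ft_force: [-0.5, 0.4, 0.7]
finger_gap: 85.6
```

```bash
cat >> h.py <<'E'
def delta(s,P,Rm):
    "tool shift cm, rotvec deg to reach world P,R from measured state"
    T=R.from_euler('xyz',s['tcp_rot'],degrees=True).as_matrix()
    return (T.T@(np.array(P)-s['tool_pos'])/10).round(2), np.degrees(R.from_matrix(T.T@Rm).as_rotvec()).round(2)
def Rt(hd,pitch=0):
    "tool down, y heading hd (nose dir); pitch>0 : nose down"
    h=np.radians(hd);y=np.array([np.cos(h),np.sin(h),0]);x=np.array([0,0,-1.]);z=np.cross(x,y)
    return R.from_rotvec(np.radians(pitch)*-z).as_matrix()@np.c_[x,y,z] if False else np.c_[x,y,z]@R.from_rotvec([0,0,-np.radians(pitch)]).as_matrix()
E
python3 - <<'E'
from h import *
from bench import r
s=r.sense();print(s['time'],s['tool_pos'],s['tcp_rot'],s['joint_pos'].round(1))
print(delta(s,[531,164,170],Rt(103.3)))
A=Rt(103.3,12);print(A.round(3)) # y col should have z<0
E
```

```text
0.95 [429.54585631 299.74565876 192.28205029] [-143.1924818    89.90442806 -111.34751873] [ 2.930e+01 -3.100e+00  1.002e+02 -1.000e-01  8.300e+01 -2.500e+00]
(array([  2.24, -16.88,   1.46]), array([18.54, -0.07,  0.07]))
[[ 0.048 -0.225  0.973]
 [-0.202  0.952  0.23 ]
 [-0.978 -0.208  0.   ]]
```

servo_tool(commands=[[[0,0.3,-2,0.2,2.5,0,0],[0,0.8,-6,0.5,6.5,0,0],[0,1.3,-10,0.8,11,0,0],[0,1.8,-14,1.1,15,0,0],[0,2.2,-16.2,1.3,18,0,0],[0,2.2,-16.8,1.4,18.5,0,0],[0,2.2,-16.8,1.4,18.5,0,0],[0,2.2,-16.8,1.4,18.5,0,0]]])

```text
time: 1.75
tool_pos: [529.4, 169.4, 171.4]
tcp_rot: [116.0, 90.0, 129.8]
ft_force: [-0.7, -0.3, -0.6]
finger_gap: 85.3
```

```bash
cat >> h.py <<'E'
def grab(tag,names=("wrist",)):
    from bench import r
    s=r.sense(); print({k:np.round(s[k],2).tolist() for k in ('time','tool_pos','tcp_rot','joint_pos','ft_force','finger_gap')})
    for n in names:
        c=r.calibration(n); p,d=r.snapshot(n)
        np.savez(f"pics/{n}{tag}.npz",p=p,d=d,**{k:np.array(v) for k,v in c.items()})
        cv2.imwrite(f"pics/{n}{tag}.png",p[...,::-1])
E
python3 -c "
from h import *
grab('1')"
```

```text
{'time': 1.75, 'tool_pos': [529.37, 169.43, 171.37], 'tcp_rot': [115.96, 89.98, 129.77], 'joint_pos': [12.45, 2.71, 96.63, 0.02, 80.67, -1.36], 'ft_force': [-0.67, -0.26, -0.56], 'finger_gap': 85.25}
```

View pics/wrist1.png

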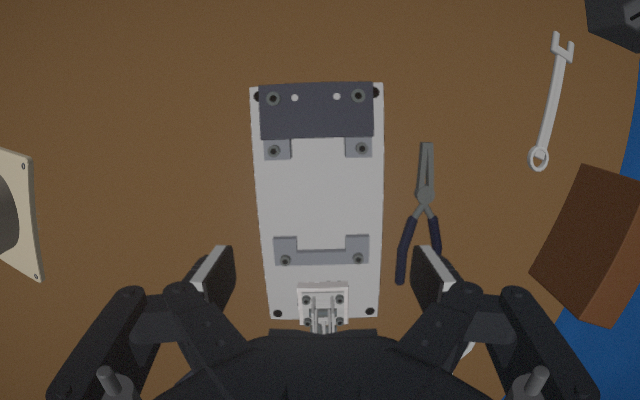

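Wrist view: the lip is at rows 83-137 (cols 260-373), the cheeks at rows 137-158, the heel stop at rows 236-264, and the pliers at (425,200). I'll zoom in for edge pixels.

```bash
python3 -c "
from h import *
z=np.load('pics/wrist1.npz');p=z['p']
cv2.imwrite('pics/w1z.png',cv2.resize(p[75:275,240:400],None,fx=4,fy=3,interpolation=cv2.INTER_CUBIC)[...,::-1])
g=cv2.cvtColor(p,cv2.COLOR_RGB2GRAY)
print('col316',list(zip(range(125,150),g[125:150,316]))); print(list(zip(range(225,270),g[225:270,320])))
for r_ in (148,154,243,255): print(r_,list(zip(range(255,385),g[r_,255:385])))
"
```

```text
col316 [(125, np.uint8(72)), (126, np.uint8(69)), (127, np.uint8(70)), (128, np.uint8(72)), (129, np.uint8(69)), (130, np.uint8(72)), (131, np.uint8(70)), (132, np.uint8(71)), (133, np.uint8(71)), (134, np.uint8(71)), (135, np.uint8(68)), (136, np.uint8(72)), (137, np.uint8(94)), (138, np.uint8(134)), (139, np.uint8(159)), (140, np.uint8(158)), (141, np.uint8(158)), (142, np.uint8(158)), (143, np.uint8(160)), (144, np.uint8(159)), (145, np.uint8(158)), (146, np.uint8(159)), (147, np.uint8(160)), (148, np.uint8(157)), (149, np.uint8(159))]
[(225, np.uint8(160)), (226, np.uint8(158)), (227, np.uint8(157)), (228, np.uint8(159)), (229, np.uint8(159)), (230, np.uint8(157)), (231, np.uint8(159)), (232, np.uint8(157)), (233, np.uint8(158)), (234, np.uint8(156)), (235, np.uint8(155)), (236, np.uint8(157)), (237, np.uint8(160)), (238, np.uint8(160)), (239, np.uint8(159)), (240, np.uint8(159)), (241, np.uint8(160)), (242, np.uint8(158)), (243, np.uint8(160)), (244, np.uint8(156)), (245, np.uint8(158)), (246, np.uint8(157)), (247, np.uint8(158)), (248, np.uint8(154)), (249, np.uint8(120)), (250
[... 11125 characters left out ...]
t8(116)), (353, np.uint8(87)), (354, np.uint8(80)), (355, np.uint8(83)), (356, np.uint8(83)), (357, np.uint8(90)), (358, np.uint8(90)), (359, np.uint8(89)), (360, np.uint8(86)), (361, np.uint8(78)), (362, np.uint8(89)), (363, np.uint8(118)), (364, np.uint8(118)), (365, np.uint8(123)), (366, np.uint8(120)), (367, np.uint8(122)), (368, np.uint8(126)), (369, np.uint8(142)), (370, np.uint8(157)), (371, np.uint8(158)), (372, np.uint8(158)), (373, np.uint8(157)), (374, np.uint8(158)), (375, np.uint8(156)), (376, np.uint8(158)), (377, np.uint8(158)), (378, np.uint8(156)), (379, np.uint8(160)), (380, np.uint8(144)), (381, np.uint8(112)), (382, np.uint8(94)), (383, np.uint8(91)), (384, np.uint8(94))]
```

View pics/w1z.png

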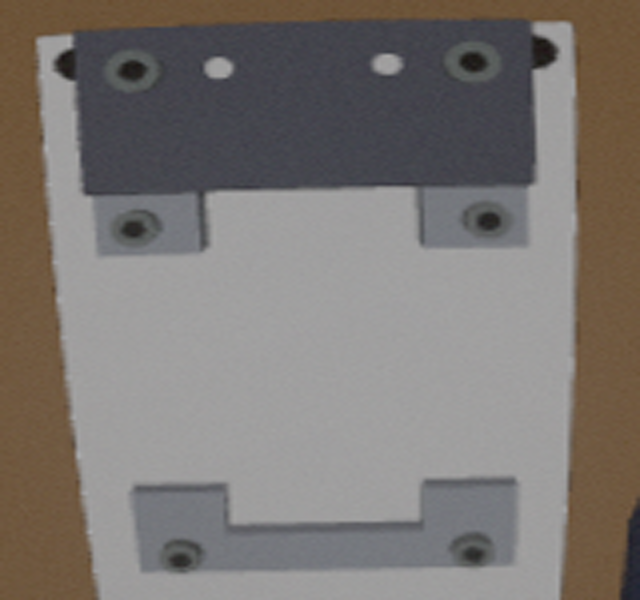

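```bash
python3 - <<'E'
from h import *
from scipy.optimize import least_squares
c=np.load('pics/wrist1.npz')
# (u,v,z,axis,value)
O=[(320,248.7,15,0,-67),(320,252.2,23,0,-67),(316,137.4,44,0,52),(260.8,139.7,44,0,52),(374,136.3,44,0,52),
(291.6,148,15,1,25.5),(344.3,148,15,1,-25.5),(289.4,148,32,1,25.5),(345.5,148,32,1,-25.5),
(296.7,243,15,1,25.5),(344.6,243,15,1,-25.5),(273.7,255,23,1,50),(368.8,255,23,1,-50),(260.8,139.7,44,1,50),(374,136.3,44,1,-50)]
P=np.array([onplane(c,o[:2],o[2],True)[0] for o in O])
def f(q):
    h=np.radians(q[2]);d=P[:,:2]-q[:2];l=np.c_[d@[np.cos(h),np.sin(h)],d@[-np.sin(h),np.cos(h)]]
    return np.array([l[i,o[3]]-o[4] for i,o in enumerate(O)])
s=least_squares(f,[531,164,103.3]);print(s.x,s.fun.round(1))
d=c['d'];
for u,v in [(317,200),(317,100),(280,150),(320,257)]:print(d[v,u])
o,dd=ray(c,[(317,190),(317,120),(320,258)],True); 
for i,(u,v) in enumerate([(317,190),(317,120),(320,258)]):
    k=np.median(d[v-2:v+3,u-2:u+3]); th=np.hypot(u-c['cx'],v-c['cy'])/c['fx']; print('z',(o+dd[i]*k/np.cos(th))[2])
E
```

```text
[527.05032998 162.73117648 105.37251488] [-0.2 -0.5  0.2  0.2  0.3  0.1 -0.1  0.4 -0.1  0.1  0.3  0.  -0.3 -0.2
 -0.1]
312.37784
256.92328
279.4763
320.069
z 15.897852822353741
z 45.305389063674795
z 23.655028396489627
```

servo_tool(commands=[[[0,-2,-0.5,-0.1,0,0,0],[0,-5,-2.5,-0.6,3,0,0],[0,-6,-6.5,-1.7,7,0,0],[0,-6,-11,-2.8,12,0,0],[0,-6,-15.5,-4,17,0,0],[0,-6,-20,-5.1,22,0,0],[0,-6,-24,-6.1,26,0,0],[0,-6,-26,-6.6,28,0,0]]])

```text
time: 2.6
tool_pos: [527.3, -101.1, 231.7]
tcp_rot: [-41.9, 89.9, -56.3]
ft_force: [1.2, 0.5, -0.0]
finger_gap: 85.2
```

```bash
python3 - <<'E'
from h import *
from bench import r
s=r.sense();print(s['tool_pos'])
print(delta(s,[525.6,-249.6,170],Rt(63.2)))
E
```

```text
[ 527.27186666 -101.1355434   231.70361267]
(array([  6.18, -14.42,   3.52]), array([12.4 ,  0.05,  0.04]))
```

servo_tool(commands=[[[0,0.3,-2.5,0.6,2.5,0,0],[0,1.5,-6.5,1.6,6,0,0],[0,3.5,-10.5,2.5,9.5,0,0],[0,5.3,-13.3,3.2,11.8,0,0],[0,6.1,-14.2,3.5,12.4,0,0],[0,6.1,-14.2,3.5,12.4,0,0],[0,6.1,-14.2,3.5,12.4,0,0]]])

```text
time: 3.3
tool_pos: [527.1, -244.1, 170.9]
tcp_rot: [73.9, 90.0, 47.4]
ft_force: [0.0, 0.9, 0.4]
finger_gap: 85.4
```

```bash
python3 - <<'E'
from h import *
grab('2')
z=np.load('pics/wrist2.npz');m=copper(z['p']);cs,_=cv2.findContours(m,cv2.RETR_EXTERNAL,cv2.CHAIN_APPROX_NONE)
for k in cs:
    if cv2.contourArea(k)<500: continue
    W=onplane(z,k[:,0],12,True)[:,:2].astype(np.float32); print(k[:,0].mean(0),cv2.contourArea(k),cv2.minAreaRect(W))
cv2.imwrite('pics/w2z.png',cv2.resize(z['p'][90:290,240:400],None,fx=4,fy=3,interpolation=cv2.INTER_CUBIC)[...,::-1])
E
```

```text
{'time': 3.3, 'tool_pos': [527.09, -244.06, 170.9], 'tcp_rot': [73.88, 89.96, 47.36], 'joint_pos': [-29.92, 6.54, 92.64, 0.04, 80.81, -3.4], 'ft_force': [0.0, 0.94, 0.4], 'finger_gap': 85.42}
[480. 372.] 1072.0 ((620.4214477539062, -638.5578002929688), (61.96820831298828, 124.5481948852539), 19.633544921875)
[370.32328767 316.13150685] 2547.5 ((493.8789367675781, -417.5204162597656), (48.52584457397461, 130.47662353515625), 62.519527435302734)
[459.04571429 185.23428571] 3584.0 ((660.7354125976562, -330.26031494140625), (47.3653678894043, 129.2554931640625), 10.45688247680664)
[323.86754967 193.47019868] 5130.5 ((526.2510375976562, -249.524658203125), (130.11331176757812, 46.83771896362305), 63.27104568481445)
```

View pics/wrist2.png

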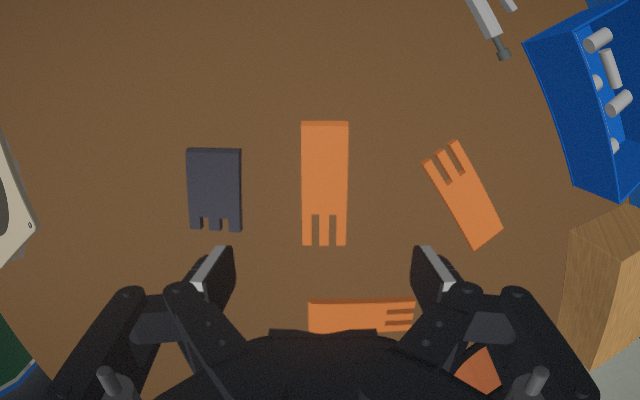

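View pics/w2z.png

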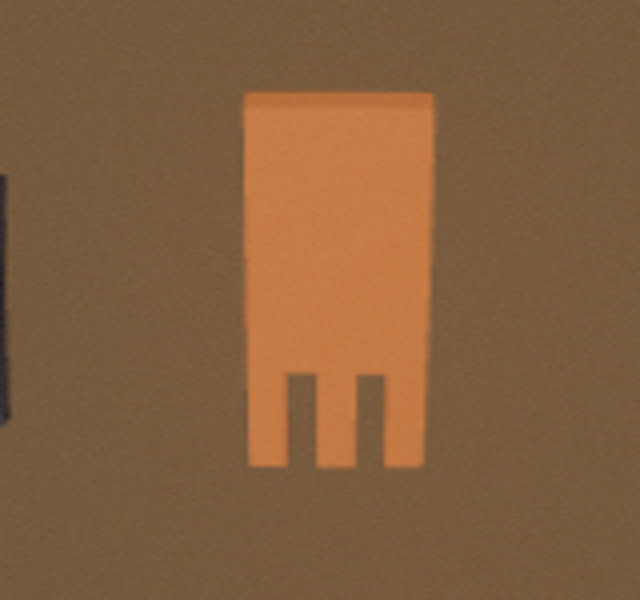

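```bash
python3 - <<'E'
from h import *
from bench import r
s=r.sense()
print(delta(s,[526.25,-249.5,1.],Rt(63.27)),delta(s,[526.25,-249.5,30.],Rt(63.27)))
E
```

```text
(array([17.04, -0.55,  0.12]), array([ 0.23,  0.07, -0.02])) (array([14.14, -0.55,  0.12]), array([ 0.23,  0.07, -0.02]))
```

servo_tool(commands=[[[0,1.5,-0.1,0,0.2,0,0],[0,5,-0.3,0.1,0.2,0,0],[0,9,-0.5,0.1,0.2,0,0],[0,12,-0.5,0.1,0.2,0,0],[0,13,-0.5,0.1,0.2,0,0],[0,13,-0.5,0.1,0.2,0,0],[0,13,-0.5,0.1,0.2,0,0]]])

```text
time: 4.05
tool_pos: [526.4, -250.6, 41.9]
tcp_rot: [-3.2, 89.9, -30.0]
ft_force: [0.6, -1.0, 0.8]
finger_gap: 85.1
```

```bash
python3 - <<'E'
from h import *
from bench import r
s=r.sense();print(s['tool_pos'],s['ft_force'])
print(delta(s,[526.25,-249.5,1.],Rt(63.27)))
E
```

```text
[ 526.36077759 -250.55040378   41.87064951] [ 0.61142951 -0.97749981  0.76708938]
(array([ 4.09,  0.09, -0.07]), array([-0.07,  0.12,  0.01]))
```

servo_tool(commands=[[[0,1,0.1,-0.1,0,0,0],[0,2.5,0.1,-0.1,0,0,0],[0,3.7,0.1,-0.1,0,0,0],[0,4.1,0.1,-0.1,0,0,0],[0,4.1,0.1,-0.1,0,0,0],[60,4.1,0.1,-0.1,0,0,0],[100,4.1,0.1,-0.1,0,0,0],[130,4.1,0.1,-0.1,0,0,0]]], force=60)

```text
time: 4.85
tool_pos: [525.5, -249.5, 0.3]
tcp_rot: [-3.3, 89.9, -30.2]
ft_force: [-14.2, 8.7, 33.8]
finger_gap: 44.6
```

servo_tool(commands=[[[160,0,0,0,0,0,0],[200,0,0,0,0,0,0],[255,0,0,0,0,0,0],[255,0,0,0,0,0,0],[255,0,0,0,0,0,0]]], force=60)

```text
time: 5.35
tool_pos: [525.7, -249.6, 0.5]
tcp_rot: [-3.9, 89.9, -30.8]
ft_force: [-0.8, 0.4, 6.1]
finger_gap: 44.2
```

```bash
python3 - <<'E'
from h import *
grab('3')
E
```

```text
{'time': 5.35, 'tool_pos': [525.66, -249.57, 0.45], 'tcp_rot': [-3.94, 89.89, -30.78], 'joint_pos': [-30.44, 17.77, 99.01, -0.0, 63.1, -3.6], 'ft_force': [-0.81, 0.4, 6.14], 'finger_gap': 44.16}
```

View pics/wrist3.png

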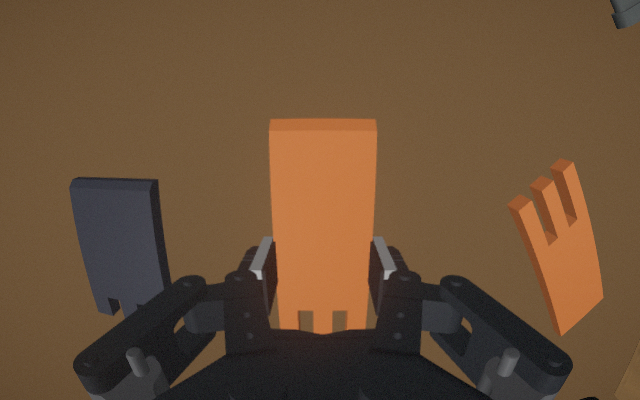

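servo_tool(commands=[[[255,-0.5,0,0,0,0,0],[255,-2,0,0,0,0,0],[255,-5,0,0,0,0,0],[255,-9,0,0,0,0,0],[255,-13,0,0,0,0,0],[255,-15,0,0,0,0,0],[255,-15,0,0,0,0,0],[255,-15,0,0,0,0,0]]])

```text
time: 6.2
tool_pos: [524.5, -248.8, 149.0]
tcp_rot: [174.7, 90.0, 147.8]
ft_force: [-0.2, -0.1, -6.2]
finger_gap: 44.2
```

```bash
python3 - <<'E'
from h import *
grab('4',('wrist','side'))
for t in '34':
    z=np.load(f'pics/wrist{t}.npz');p=z['p']
    m=copper(p); h=cv2.cvtColor(p,cv2.COLOR_RGB2HSV)
    n,L,st,_=cv2.connectedComponentsWithStats(m); 
    k=L[180,325]; mm=(L==k)
    for row in (140,160,190,215): xs=np.where(mm[row])[0]; print(t,row,xs.min(),xs.max(),end=' ')
    for col in (285,325,365): 
        print(t,col,np.where(mm[:,col])[0].min(), p[110:140,col,0].tolist())
E
```

```text
{'time': 6.2, 'tool_pos': [524.48, -248.85, 148.96], 'tcp_rot': [174.68, 89.99, 147.84], 'joint_pos': [-30.44, 7.5, 93.95, 0.0, 78.56, -3.6], 'ft_force': [-0.22, -0.13, -6.2], 'finger_gap': 44.23}
3 140 269 376 3 160 269 376 3 190 270 375 3 215 272 373 3 285 119 [120, 119, 118, 117, 120, 119, 119, 124, 139, 175, 181, 183, 183, 183, 182, 183, 183, 182, 183, 183, 186, 196, 197, 198, 198, 196, 197, 198, 198, 197]
3 325 118 [117, 118, 121, 121, 119, 120, 119, 131, 156, 181, 184, 184, 182, 183, 182, 182, 183, 183, 183, 183, 192, 195, 196, 197, 198, 197, 199, 198, 197, 197]
3 365 119 [118, 117, 119, 118, 118, 119, 118, 117, 139, 172, 181, 182, 182, 182, 184, 183, 183, 183, 182, 182, 185, 194, 197, 198, 198, 196, 195, 196, 195, 195]
4 140 269 376 4 160 270 375 4 190 271 374 4 215 272 373 4 285 119 [117, 116, 117, 116, 115, 115, 116, 120, 138, 175, 180, 178, 179, 178, 177, 179, 179, 179, 180, 177, 184, 194, 193, 193, 192, 192, 192, 193, 194, 192]
4 325 118 [116, 117, 117, 116, 114, 119, 119, 128, 155, 179, 178, 180, 177, 178, 179, 179, 178, 179, 177, 179, 185, 189, 192, 194, 192, 192, 191, 194, 193, 192]
4 365 119 [115, 114, 116, 115, 116, 117, 114, 118, 132, 170, 177, 178, 178, 178, 180, 179, 178, 178, 177, 177, 181, 189, 192, 193, 193, 194, 192, 193, 192, 193]
```

View pics/wrist4.png

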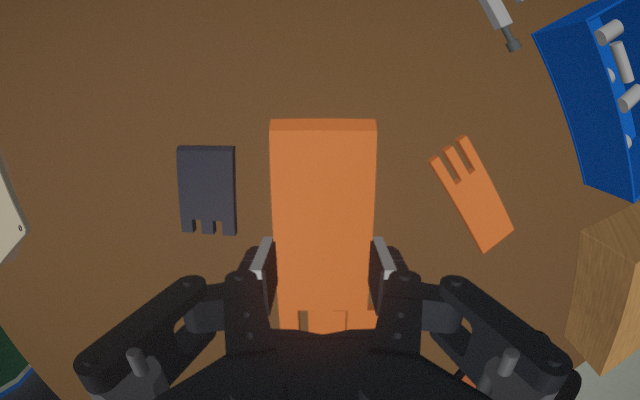

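View pics/side4.png

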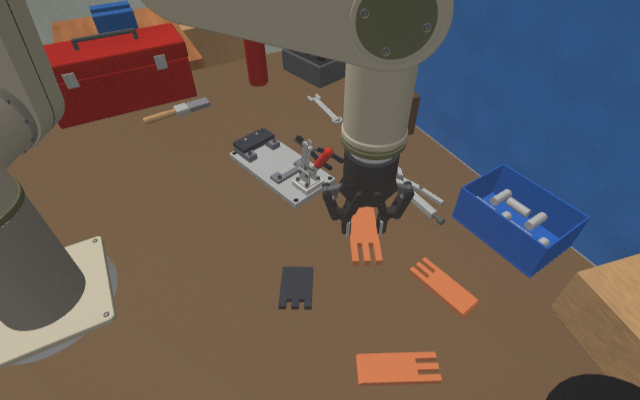

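```bash
python3 - <<'E'
from h import *
from bench import r
s=r.sense();T=R.from_euler('xyz',s['tcp_rot'],degrees=True).as_matrix();t=s['tool_pos']
z=np.load('pics/wrist4.npz')
def pl(uv,tx):
    o,d=ray(z,uv,True);o=(o-t)@T;d=d@T;return (o+d*((tx-o[0])/d[:,0])[:,None])[0].round(2)
for tx in (-11.5,):
    for row in (140,190,215):
        xs={140:(268.6,376.6),190:(270.6,374.6),215:(271.6,373.6)}[row]
        a=pl((xs[0],row),tx);b=pl((xs[1],row),tx);print(row,a,b,(a+b)/2,a-b)
print([pl((c,130.2),-11.5) for c in(285,325,365)],[pl((c,118.3),-6.5) for c in(285,325,365)],[pl((c,118.3),.5) for c in(285,325,365)])
E
```

```text
140 [-11.5   56.35 -22.2 ] [-11.5   56.36  24.95] [-11.5    56.355   1.375] [ 0.000e+00 -1.000e-02 -4.715e+01]
190 [-11.5   33.78 -22.08] [-11.5   33.77  24.86] [-11.5    33.775   1.39 ] [ 0.000e+00  1.000e-02 -4.694e+01]
215 [-11.5   21.86 -22.17] [-11.5   21.83  24.98] [-11.5    21.845   1.405] [ 0.000e+00  3.000e-02 -4.715e+01]
[array([-11.5 ,  60.5 , -14.89]), array([-11.5 ,  60.37,   2.39]), array([-11.5 ,  60.56,  19.73])] [array([ -6.5 ,  65.59, -15.4 ]), array([-6.5 , 65.42,  2.44]), array([-6.5 , 65.65, 20.34])] [array([  0.5 ,  65.45, -16.22]), array([ 0.5 , 65.28,  2.52]), array([ 0.5 , 65.52, 21.32])]
```

```bash
python3 - <<'E'
from h import *
from bench import r
for i in range(3):
    s=r.sense();T=R.from_euler('xyz',s['tcp_rot'],degrees=True).as_matrix();M=r.calibration('wrist')['pose']
    print(s['time'],s['tool_pos'],(T.T@(M[:3,3]-s['tool_pos'])).round(2)); r.snapshot('side')
z=np.load('pics/wrist4.npz');M2=z['pose'];print(M2[:3,3]-M[:3,3],(T.T@M2[:3,:3]).round(4))
E
```

```text
6.3 [ 523.33845778 -248.18632559  146.81520838] [-1.4343e+02  6.8420e+01  5.0000e-02]
6.35 [ 523.25366799 -248.16119526  146.58725265] [-1.4348e+02  6.8430e+01  6.0000e-02]
6.4 [ 523.41514188 -248.24288654  146.76056492] [-1.4346e+02  6.8420e+01  5.0000e-02]
[ 0.56459868 -0.32147326  2.19459879] [[-3.700e-03 -2.732e-01  9.620e-01]
 [ 5.000e-04 -9.620e-01 -2.732e-01]
 [ 1.000e+00 -5.000e-04  3.700e-03]]
```

```bash
cat >> h.py <<'E'
def inhand(tag):
    from bench import r
    s=r.sense();T=R.from_euler('xyz',s['tcp_rot'],degrees=True).as_matrix();t=s['tool_pos']
    z=np.load(f'pics/wrist{tag}.npz');p=z['p'];m=copper(p);n,L,_,_=cv2.connectedComponentsWithStats(m);mm=L==L[180,325]
    def pl(uv,tx):
        o,d=ray(z,uv,True);o=(o-t)@T;d=d@T;return (o+d*((tx-o[0])/d[:,0])[:,None])[0].round(2)
    for row in (140,165,190,215):
        xs=np.where(mm[row])[0];a=pl((xs.min()-.4,row),-11.5);b=pl((xs.max()+.4,row),-11.5);print('row',row,xs.min(),xs.max(),'mid',(a+b)/2,'w',(b-a)[2])
    for c in (285,325,365):
        v=p[110:140,c,0].astype(float); h=np.interp(150,v[:12],np.arange(110,122)); print('nose',c,h,pl((c,h),-6.5))
E
python3 - <<'E'
from h import *
grab('5');inhand('5')
E
```

```text
{'time': 6.45, 'tool_pos': [523.65, -248.36, 147.11], 'tcp_rot': [176.99, 89.79, 150.15], 'joint_pos': [-30.44, 7.64, 94.01, -0.0, 78.57, -3.6], 'ft_force': [-0.2, -0.25, -5.46], 'finger_gap': 44.05}
row 140 269 376 mid [-11.5    56.665  -0.23 ] w 46.18
row 165 270 375 mid [-11.5    45.745  -0.225] w 45.97
row 190 271 374 mid [-11.5    34.515  -0.22 ] w 45.96
row 215 272 373 mid [-11.5    22.815  -0.21 ] w 46.16
nose 285 118.33333333333333 [ -6.5   65.71 -16.67]
nose 325 117.88461538461539 [-6.5  65.75  0.86]
nose 365 118.45714285714286 [-6.5  65.72 18.42]
```

servo_tool(commands=[[[255,-2,0,0,0,0,0],[255,-5,0.8,-0.4,-1,0,0],[255,-8,3,-1.4,-4,0,0],[255,-8.7,6,-2.9,-8,0,0],[255,-8.7,9.5,-4.6,-12,0,0],[255,-8.7,13,-6.2,-16,0,0],[255,-8.7,16.5,-7.9,-20,0,0],[255,-8.7,20,-9.6,-24,0,0]]])

```text
time: 7.3
tool_pos: [529.0, -25.7, 235.7]
tcp_rot: [171.5, 90.0, 168.8]
ft_force: [0.8, 0.4, -6.1]
finger_gap: 44.2
```

```bash
python3 - <<'E'
from h import *
from bench import r
s=r.sense();print(s['tool_pos'],s['finger_gap'])
print(delta(s,[533.7,138.6,232],Rt(105.4)))
E
```

```text
[529.00221998 -25.73054077 235.68454744] 44.23880418827709
(array([ 0.37, 16.44, -0.3 ]), array([-1.809e+01, -5.000e-02, -1.000e-02]))
```

servo_tool(commands=[[[255,0,3.5,0,-4,0,0],[255,0,7,0,-8,0,0],[255,0,10.5,-0.1,-12,0,0],[255,0,13.5,-0.2,-15.5,0,0],[255,0,15.6,-0.3,-17.6,0,0],[255,0,16.4,-0.3,-18.1,0,0],[255,0,16.4,-0.3,-18.1,0,0],[255,0,16.4,-0.3,-18.1,0,0]]])

```text
time: 8.1
tool_pos: [534.5, 135.9, 235.9]
tcp_rot: [-143.8, 89.9, -128.6]
ft_force: [0.1, 0.3, -5.7]
finger_gap: 44.2
```

```bash
python3 - <<'E'
from h import *
from bench import r
s=r.sense();print(s['tool_pos'],s['finger_gap'])
print(delta(s,[533.7,138.6,100],Rt(105.4,0)))
E
```

```text
[534.52940128 135.92647286 235.9163819 ] 44.17780401384871
(array([13.59,  0.29,  0.  ]), array([-0.19, -0.04,  0.03]))
```

servo_tool(commands=[[[255,2,0.1,0,0,0,-1],[255,5,0.2,0,0,0,-4],[255,8,0.3,0,0,0,-8],[255,11,0.3,0,0,0,-11],[255,12.5,0.3,0,-0.2,0,-12],[255,12.5,0.3,0,-0.2,0,-12],[255,12.5,0.3,0,-0.2,0,-12],[255,12.5,0.3,0,-0.2,0,-12]]])

```text
time: 8.9
tool_pos: [535.6, 139.3, 113.7]
tcp_rot: [-89.1, 78.0, -73.7]
ft_force: [0.8, 0.1, -5.4]
finger_gap: 44.2
```

```bash
python3 - <<'E'
from h import *
grab('6')
E
```

```text
{'time': 8.9, 'tool_pos': [535.56, 139.34, 113.68], 'tcp_rot': [-89.09, 78.04, -73.72], 'joint_pos': [17.11, 6.23, 100.07, -12.43, 74.23, 5.19], 'ft_force': [0.84, 0.06, -5.35], 'finger_gap': 44.2}
```

View pics/wrist6.png

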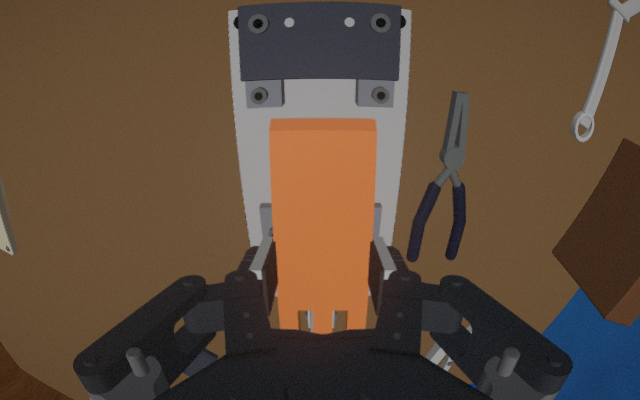

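```bash
python3 - <<'E'
from h import *
z=np.load('pics/wrist6.npz');g=cv2.cvtColor(z['p'],cv2.COLOR_RGB2GRAY).astype(int)
print('320',g[74:88,320].tolist()); print('250',g[70:88,252].tolist(),'388',g[70:88,388].tolist())
print('row97 L',g[97,240:292].tolist());print('R',g[97,350:402].tolist())
print('row60',g[60,230:246].tolist(),g[60,394:412].tolist())
E
```

```text
320 [66, 66, 65, 64, 76, 149, 153, 150, 151, 152, 150, 153, 152, 151]
250 [60, 64, 60, 62, 62, 66, 63, 66, 62, 65, 48, 112, 113, 112, 115, 113, 116, 117] 388 [64, 59, 62, 60, 59, 61, 59, 62, 58, 63, 80, 115, 115, 110, 115, 112, 113, 113]
row97 L [153, 154, 152, 152, 153, 143, 124, 114, 116, 112, 102, 91, 90, 92, 60, 35, 29, 31, 35, 32, 31, 32, 66, 88, 89, 86, 77, 71, 115, 114, 114, 114, 115, 115, 116, 114, 115, 115, 116, 115, 115, 104, 60, 57, 101, 142, 153, 151, 153, 152, 152, 153]
R [153, 151, 152, 151, 142, 111, 76, 83, 110, 114, 112, 112, 114, 117, 112, 112, 114, 114, 114, 115, 114, 112, 79, 80, 90, 91, 85, 57, 36, 34, 32, 31, 34, 36, 53, 81, 90, 87, 90, 105, 112, 114, 115, 125, 153, 149, 151, 151, 150, 151, 151, 152]
row60 [136, 152, 152, 150, 151, 151, 153, 152, 152, 120, 73, 65, 60, 63, 66, 63] [60, 57, 59, 61, 59, 86, 142, 151, 150, 152, 150, 150, 150, 151, 146, 125, 88, 85]
```

```bash
cat > fit.py <<'E'
from h import *
from scipy.optimize import least_squares
def fit(c,O):
    P=np.array([onplane(c,o[:2],o[2],True)[0] for o in O])
    def f(q):
        h=np.radians(q[2]);d=P[:,:2]-q[:2];l=np.c_[d@[np.cos(h),np.sin(h)],d@[-np.sin(h),np.cos(h)]]
        return np.array([l[i,o[3]]-o[4] for i,o in enumerate(O)])
    s=least_squares(f,[527,163,105.4]);print(s.x.round(2),s.fun.round(1));return s.x
E
python3 - <<'E'
from fit import *
c=np.load('pics/wrist6.npz')
fit(c,[(320,78.4,44,0,52),(252,79.8,44,0,52),(388,80.0,44,0,52),(239.3,60,44,1,50),(399.4,60,44,1,-50),(284.1,97,15,1,25.5),(355,97,15,1,-25.5),(281.6,97,32,1,25.5),(357.3,97,32,1,-25.5)])
from bench import r
s=r.sense();print(s['time'],s['tool_pos']);T=R.from_euler('xyz',s['tcp_rot'],degrees=True).as_matrix();M=r.calibration('wrist')['pose']
print((T.T@(M[:3,3]-s['tool_pos'])).round(2));inhand('6')
E
```

```text
[526.63 162.82 105.23] [-0.2  0.1  0.1  0.   0.1  0.2 -0.2 -0.2  0.1]
8.95 [535.53954805 139.3499786  113.7027111 ]
[-143.34   68.44   -0.46]
row 140 270 376 mid [-11.5    56.625  -0.22 ] w 45.82
row 165 270 375 mid [-11.5    45.685  -0.43 ] w 46.06
row 190 272 374 mid [-11.5    34.435  -0.2  ] w 45.6
row 215 272 373 mid [-11.5    22.715  -0.415] w 46.25
nose 285 110.0 [ -6.5   69.39 -16.87]
nose 325 110.0 [-6.5  69.22  0.65]
nose 365 110.0 [-6.5  69.47 18.2 ]
```

```bash
cat >> h.py <<'E'
NEST=np.array([526.7,162.8,15.]);YAW=105.3
def tgt(nx,nz,th,ny=0):
    "TCP pose so that plate nose lower edge sits at nest coords (nx,ny,nz), pitch th nose down"
    h=np.radians(YAW);F=np.array([[np.cos(h),-np.sin(h),0],[np.sin(h),np.cos(h),0],[0,0,1]])
    Rm=Rt(YAW,th);N=NEST+F@np.array([nx,ny,nz]);return N-Rm@np.array([.45,65.7,-.3]),Rm
def where():
    "nose & pitch in nest coords from state"
    from bench import r
    s=r.sense();T=R.from_euler('xyz',s['tcp_rot'],degrees=True).as_matrix();h=np.radians(YAW);F=np.array([[np.cos(h),-np.sin(h),0],[np.sin(h),np.cos(h),0],[0,0,1]])
    N=F.T@(s['tool_pos']+T@np.array([.45,65.7,-.3])-NEST);tail=F.T@(s['tool_pos']+T@np.array([.45,-64.3,-.3])-NEST)
    print('t',round(s['time'],2),'nose',N.round(2),'tail',tail.round(2),'pitch',np.degrees(np.arcsin(-T[2,1])).round(2),'f',s['ft_force'].round(1),'gap',round(s['finger_gap'],2));return s
E
python3 - <<'E'
from h import *
s=where()
for a in [(48,20,10),(48,2,10)]: print(delta(s,*tgt(*a)))
E
```

```text
t 8.95 nose [39.23 -1.99 84.64] tail [-87.95  -2.09 111.6 ] pitch 11.97 f [ 0.8 -0.2 -4.4] gap 44.26
(array([ 6.37,  2.2 , -0.23]), array([0.05, 0.21, 1.97]))
(array([ 8.13,  2.57, -0.23]), array([0.05, 0.21, 1.97]))
```

servo_tool(commands=[[[255,0.5,0.3,0,0,0,0.3],[255,2,0.9,-0.1,0,0.1,0.9],[255,3.8,1.5,-0.2,0,0.2,1.5],[255,5.3,2,-0.2,0,0.2,2],[255,6.2,2.2,-0.2,0,0.2,2],[255,6.4,2.2,-0.2,0,0.2,2],[255,6.4,2.2,-0.2,0,0.2,2],[255,6.4,2.2,-0.2,0,0.2,2]]])

```text
time: 9.75
tool_pos: [530.3, 147.1, 44.8]
tcp_rot: [-90.8, 80.0, -75.4]
ft_force: [0.5, -0.6, -5.2]
finger_gap: 44.4
```

```bash
python3 - <<'E'
from h import *
s=where();grab('7',('wrist','side'));s=where()
for a in [(48,2,10),(48,1.5,10)]: print(delta(s,*tgt(*a)))
p=cv2.imread('pics/side7.png');cv2.imwrite('pics/s7z.png',cv2.resize(p[90:230,200:380],None,fx=4,fy=4,interpolation=cv2.INTER_CUBIC))
E
```

```text
t 9.75 nose [48.56  1.13 17.98] tail [-79.46   0.78  40.57] pitch 10.01 f [ 0.5 -0.6 -5.2] gap 44.44
{'time': 9.75, 'tool_pos': [530.31, 147.14, 44.84], 'tcp_rot': [-90.84, 79.99, -75.4], 'joint_pos': [16.77, 10.83, 102.6, -10.85, 67.33, 5.59], 'ft_force': [0.46, -0.63, -5.2], 'finger_gap': 44.44}
t 9.85 nose [48.58  1.05 18.14] tail [-79.44   0.73  40.72] pitch 10.0 f [ 0.3 -0.2 -5.9] gap 44.13
(array([1.6 , 0.22, 0.09]), array([ 0.14, -0.11,  0.  ]))
(array([1.65, 0.23, 0.09]), array([ 0.14, -0.11,  0.  ]))
```

View pics/wrist7.png

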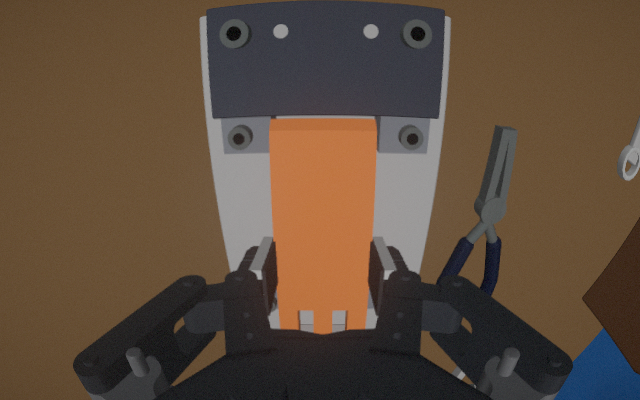

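View pics/s7z.png

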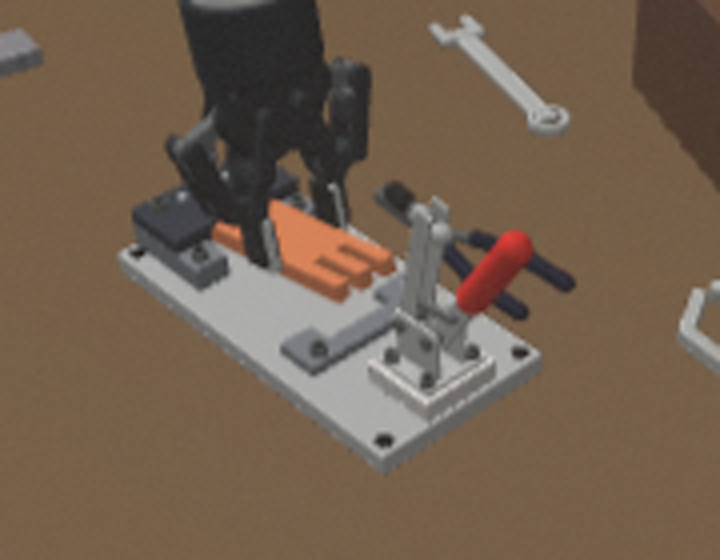

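servo_tool(commands=[[[255,0,0,0.1,0.1,-0.1,0],[255,0.4,0.05,0.1,0.1,-0.1,0],[255,0.9,0.1,0.1,0.1,-0.1,0],[255,1.3,0.15,0.1,0.1,-0.1,0],[255,1.6,0.2,0.1,0.1,-0.1,0],[255,1.6,0.2,0.1,0.1,-0.1,0],[255,1.6,0.2,0.1,0.1,-0.1,0]]])

```text
time: 10.55
tool_pos: [530.7, 146.4, 27.8]
tcp_rot: [-90.7, 80.0, -75.3]
ft_force: [-0.8, 0.3, -4.6]
finger_gap: 44.2
```

```bash
python3 - <<'E'
from h import *
s=where();grab('8',('wrist',));s=where()
for a in [(56,1.3,10),(64.5,1.3,10)]: print(delta(s,*tgt(*a)))
z=np.load('pics/wrist8.npz');cv2.imwrite('pics/w8z.png',cv2.resize(z['p'][60:210,200:450],None,fx=3.2,fy=3.2,interpolation=cv2.INTER_CUBIC)[...,::-1])
E
```

```text
t 10.55 nose [47.77  0.88  0.99] tail [-80.25   0.74  23.57] pitch 10.0 f [-0.8  0.3 -4.6] gap 44.23
{'time': 10.55, 'tool_pos': [530.66, 146.41, 27.85], 'tcp_rot': [-90.7, 80.0, -75.35], 'joint_pos': [16.69, 12.25, 102.99, -11.0, 65.52, 5.97], 'ft_force': [-0.84, 0.31, -4.62], 'finger_gap': 44.23}
t 10.6 nose [47.75  0.71  1.21] tail [-80.27   0.59  23.78] pitch 10.0 f [-0.7 -0.  -5.5] gap 44.15
(array([-0.15,  0.81,  0.07]), array([ 0.06, -0.09,  0.  ]))
(array([-0.3 ,  1.65,  0.07]), array([ 0.06, -0.09,  0.  ]))
```

View pics/w8z.png

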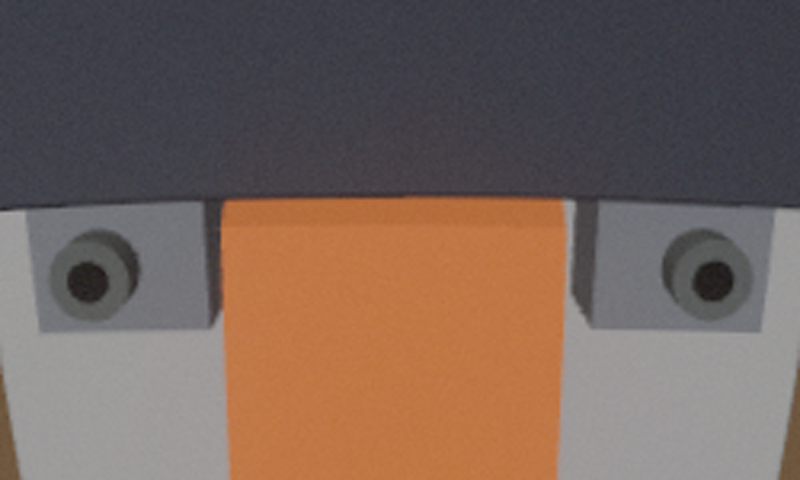

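servo_tool(commands=[[[255,0,0,0.05,0,-0.1,0],[255,0,0,0.1,0.1,-0.1,0],[255,0,0.2,0.1,0.1,-0.1,0],[255,-0.1,0.4,0.1,0.1,-0.1,0],[255,-0.1,0.7,0.1,0.1,-0.1,0],[255,-0.15,0.8,0.1,0.1,-0.1,0],[255,-0.15,0.8,0.1,0.1,-0.1,0]]])

```text
time: 11.3
tool_pos: [529.5, 154.8, 28.1]
tcp_rot: [-89.9, 80.0, -74.6]
ft_force: [-0.3, 0.0, -5.2]
finger_gap: 44.2
```

```bash
python3 - <<'E'
from h import *
s=where();grab('9',('wrist',));s=where()
for a in [(60,1.3,10),(64.5,1.3,10)]: print(delta(s,*tgt(*a)))
z=np.load('pics/wrist9.npz');cv2.imwrite('pics/w9z.png',cv2.resize(z['p'][60:210,200:450],None,fx=3.2,fy=3.2,interpolation=cv2.INTER_CUBIC)[...,::-1])
E
```

```text
t 11.3 nose [56.2  -0.34  1.27] tail [-71.82  -0.29  23.84] pitch 10.0 f [-0.3  0.  -5.2] gap 44.24
{'time': 11.3, 'tool_pos': [529.52, 154.84, 28.12], 'tcp_rot': [-89.92, 80.0, -74.64], 'joint_pos': [17.56, 12.42, 102.76, -10.98, 65.61, 6.89], 'ft_force': [-0.34, 0.01, -5.22], 'finger_gap': 44.24}
t 11.35 nose [56.07 -0.35  1.27] tail [-71.96  -0.3   23.85] pitch 10.0 f [-0.3 -0.7 -4.6] gap 44.4
(array([-0.07,  0.39, -0.03]), array([-0.02,  0.01,  0.  ]))
(array([-0.15,  0.83, -0.03]), array([-0.02,  0.01,  0.  ]))
```

View pics/w9z.png

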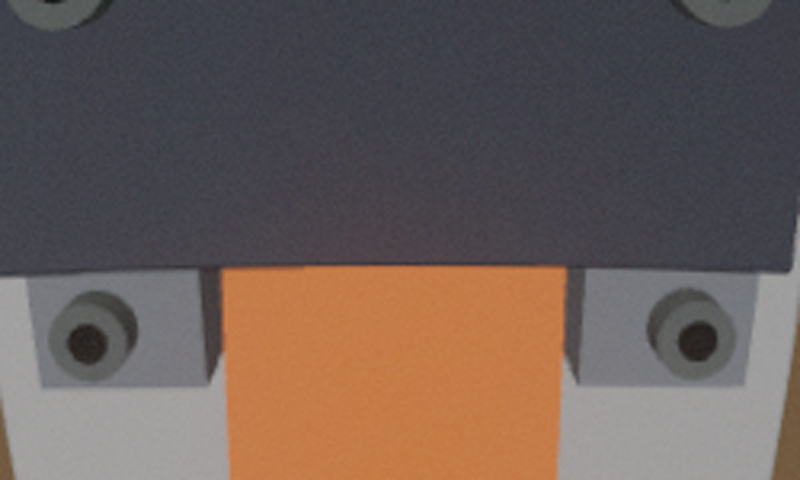

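servo_tool(commands=[[[255,0,0.2,0,0,0,0],[255,-0.05,0.4,0,0,0,0],[255,-0.1,0.6,0,0,0,0],[255,-0.15,0.8,0,0,0,0],[255,-0.15,0.83,0,0,0,0],[255,-0.15,0.83,0,0,0,0]]])

```text
time: 11.95
tool_pos: [527.3, 162.8, 28.1]
tcp_rot: [-89.9, 80.0, -74.7]
ft_force: [0.0, 0.6, -6.0]
finger_gap: 44.0
```

```bash
python3 - <<'E'
from h import *
s=where();grab('10',('wrist','side'));s=where()
for a in [(64.7,1,7),(64.8,.7,4),(64.8,.5,2),(64.8,.3,0)]: print(delta(s,*tgt(*a)))
z=np.load('pics/wrist10.npz');cv2.imwrite('pics/w10z.png',cv2.resize(z['p'][60:210,200:450],None,fx=3.2,fy=3.2,interpolation=cv2.INTER_CUBIC)[...,::-1])
p=cv2.imread('pics/side10.png');cv2.imwrite('pics/s10z.png',cv2.resize(p[90:230,200:380],None,fx=4,fy=4,interpolation=cv2.INTER_CUBIC))
E
```

```text
t 11.95 nose [64.45 -0.34  1.27] tail [-63.57  -0.27  23.85] pitch 10.0 f [ 0.   0.6 -6. ] gap 43.98
{'time': 11.95, 'tool_pos': [527.33, 162.8, 28.12], 'tcp_rot': [-89.92, 80.0, -74.65], 'joint_pos': [18.41, 12.58, 102.57, -10.96, 65.79, 7.73], 'ft_force': [0.03, 0.58, -6.04], 'finger_gap': 43.98}
t 12.05 nose [64.32 -0.37  1.29] tail [-63.7   -0.28  23.87] pitch 10.0 f [-0.2 -0.  -5.3] gap 44.41
(array([ 0.37,  0.05, -0.03]), array([-0.04,  0.01,  3.  ]))
(array([ 0.74,  0.09, -0.03]), array([-0.04,  0.01,  6.  ]))
(array([ 0.98,  0.12, -0.03]), array([-0.04,  0.01,  8.  ]))
(array([ 1.23,  0.16, -0.03]), array([-0.04,  0.01, 10.  ]))
```

View pics/w10z.png

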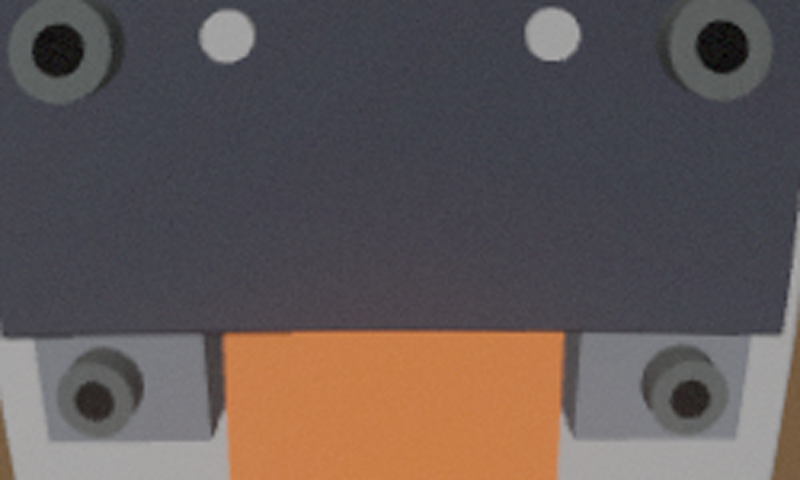

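View pics/s10z.png

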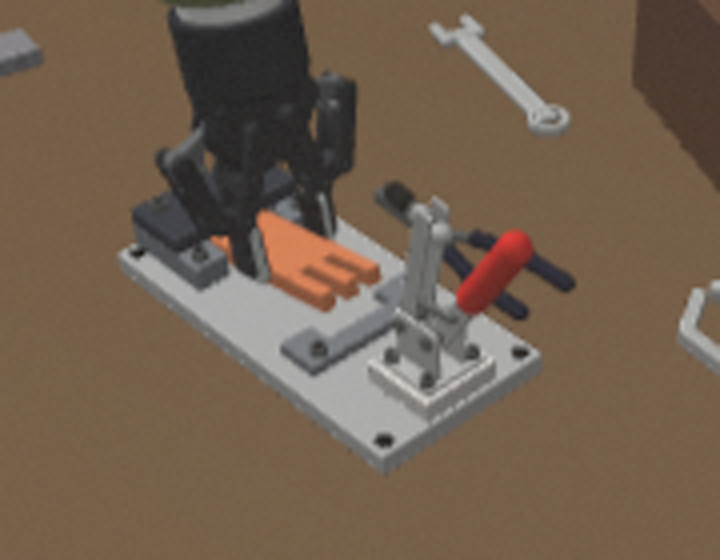

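Nose is tucked under the lip (edge at zoom row 330, side gaps even), with the tail up at about 10° and clear above the heel stop. Now lowering, pivoting about the nose.

servo_tool(commands=[[[255,0.1,0,0,0,0,0.8],[255,0.24,0.03,0,0,0,2],[255,0.37,0.05,0,0,0,3],[255,0.5,0.06,0,0,0,4],[255,0.62,0.08,0,0,0,5],[255,0.74,0.09,0,0,0,6],[255,0.74,0.09,0,0,0,6],[255,0.74,0.09,0,0,0,6]]])

```text
time: 12.85
tool_pos: [527.5, 162.0, 20.7]
tcp_rot: [-89.9, 86.0, -74.7]
ft_force: [-1.3, 0.4, -5.2]
finger_gap: 44.3
```

```bash
python3 - <<'E'
from h import *
s=where();grab('11',('side',));s=where()
for a in [(64.8,.5,2),(64.8,.3,0.5),(64.8,.3,0)]: print(delta(s,*tgt(*a)))
p=cv2.imread('pics/side11.png');cv2.imwrite('pics/s11z.png',cv2.resize(p[90:230,200:380],None,fx=4,fy=4,interpolation=cv2.INTER_CUBIC))
E
```

```text
t 12.85 nose [64.58 -0.34  0.61] tail [-65.11  -0.18   9.69] pitch 4.01 f [-1.3  0.4 -5.2] gap 44.27
{'time': 12.85, 'tool_pos': [527.48, 162.05, 20.65], 'tcp_rot': [-89.9, 85.99, -74.67], 'joint_pos': [14.41, 12.22, 103.34, -4.44, 64.45, 1.09], 'ft_force': [-1.33, 0.37, -5.2], 'finger_gap': 44.27}
t 12.9 nose [64.76 -0.37  0.65] tail [-64.92  -0.25   9.74] pitch 4.01 f [-0.4  0.8 -5. ] gap 44.17
(array([ 0.24,  0.01, -0.03]), array([-0.05,  0.01,  2.01]))
(array([ 0.44,  0.02, -0.03]), array([-0.05,  0.01,  3.51]))
(array([ 0.49,  0.02, -0.03]), array([-0.05,  0.01,  4.01]))
```

View pics/s11z.png

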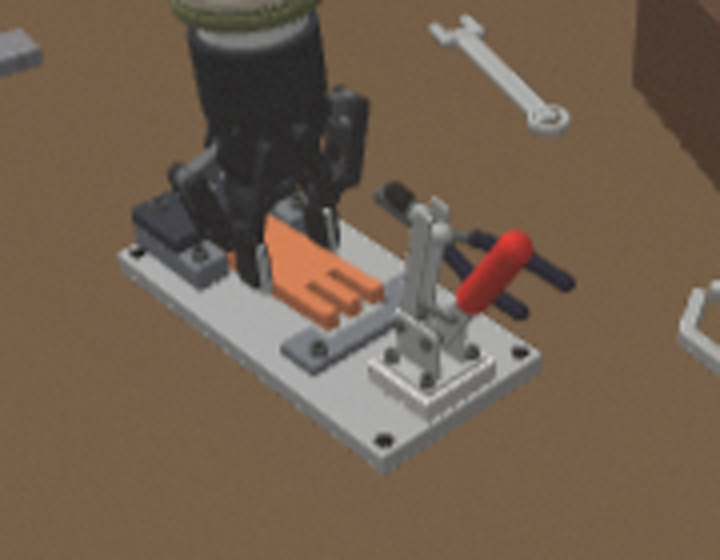

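servo_tool(commands=[[[255,0.06,0,0,0,0,0.5],[255,0.12,0,0,0,0,1],[255,0.24,0.01,0,0,0,2],[255,0.36,0.02,0,0,0,3],[255,0.44,0.02,0,0,0,3.5],[255,0.49,0.02,0,0,0,4],[255,0.49,0.02,0,0,0,4]]])

```text
time: 13.6
tool_pos: [527.5, 161.8, 15.7]
tcp_rot: [90.6, 90.0, 105.8]
ft_force: [0.6, 0.1, -5.0]
finger_gap: 44.2
```

```bash
python3 - <<'E'
from h import *
s=where();grab('12',('wrist','side',));s=where()
p=cv2.imread('pics/side12.png');cv2.imwrite('pics/s12z.png',cv2.resize(p[90:230,200:380],None,fx=4,fy=4,interpolation=cv2.INTER_CUBIC))
E
```

```text
t 13.6 nose [64.55 -0.28  0.23] tail [-65.45  -0.11   0.18] pitch -0.02 f [ 0.6  0.1 -5. ] gap 44.16
{'time': 13.6, 'tool_pos': [527.48, 161.82, 15.66], 'tcp_rot': [90.61, 89.98, 105.83], 'joint_pos': [11.72, 12.38, 103.65, 0.02, 63.98, -3.52], 'ft_force': [0.61, 0.1, -5.01], 'finger_gap': 44.16}
t 13.7 nose [64.76 -0.4   0.35] tail [-65.24  -0.28   0.37] pitch 0.01 f [-0.7 -0.4 -5.4] gap 44.64
```

View pics/s12z.png

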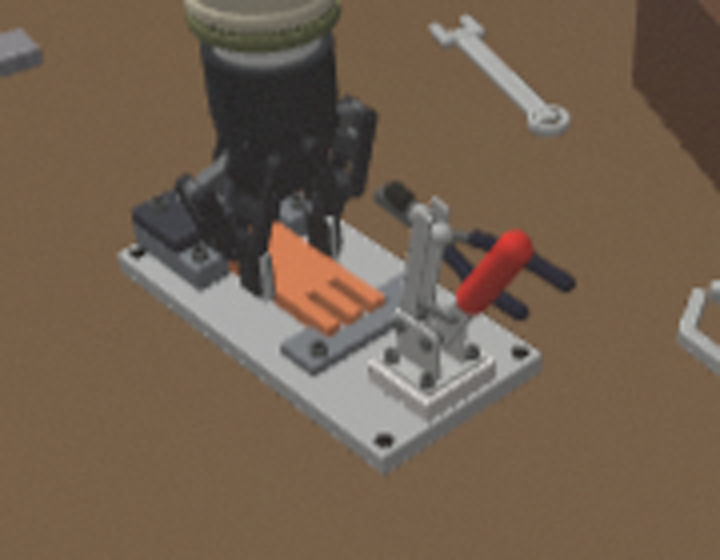

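View pics/wrist12.png

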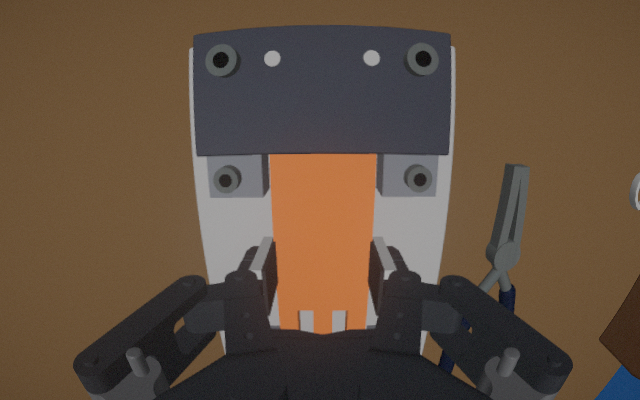

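servo_tool(commands=[[[255,0.02,0,0,0,0,0],[255,0.04,0,0,0,0,0],[255,0.06,0,0,0,0,0],[255,0.06,0,0,0,0,0],[255,0.06,0,0,0,0,0]]])

```text
time: 14.2
tool_pos: [527.6, 162.3, 15.5]
tcp_rot: [-5.2, 90.0, 10.1]
ft_force: [-2.5, -0.5, 0.5]
finger_gap: 44.0
```

```bash
python3 -c "
from h import *
where()"
```

```text
t 14.2 nose [ 6.495e+01 -4.400e-01  3.000e-02] tail [-6.505e+01 -3.700e-01  4.000e-02] pitch 0.0 f [-2.5 -0.5  0.5] gap 43.96
```

servo_tool(commands=[[[255,0.03,0,0,0,0,0],[255,0.05,0,0,0,0,0],[255,0.05,0,0,0,0,0]]], force=20)

```text
time: 14.5
tool_pos: [527.6, 162.3, 15.5]
tcp_rot: [10.3, 90.0, 25.6]
ft_force: [-5.8, -1.3, 6.7]
finger_gap: 44.2
```

```bash
python3 -c "
from h import *
where()"
```

```text
t 14.5 nose [ 6.495e+01 -4.700e-01  1.000e-02] tail [-65.05  -0.39   0.  ] pitch -0.0 f [-5.8 -1.3  6.7] gap 44.23
```

servo_tool(commands=[[[110,0,0,0,0,0,0],[90,0,0,0,0,0,0],[70,0,0,0,0,0,0],[40,0,0,0,0,0,0],[0,0,0,0,0,0,0],[0,0,0,0,0,0,0],[0,0,0,0,0,0,0]]])

```text
time: 15.2
tool_pos: [527.5, 162.2, 14.6]
tcp_rot: [-1.1, 90.0, 14.2]
ft_force: [-0.2, 0.2, -0.6]
finger_gap: 85.5
```

```bash
python3 -c "
from h import *
where();grab('13',('wrist',))"
```

```text
t 15.2 nose [64.88 -0.37 -0.8 ] tail [-65.12  -0.27  -0.8 ] pitch 0.0 f [-0.2  0.2 -0.6] gap 85.49
{'time': 15.2, 'tool_pos': [527.51, 162.17, 14.65], 'tcp_rot': [-1.06, 89.99, 14.19], 'joint_pos': [11.77, 12.47, 103.66, 0.0, 63.85, -3.49], 'ft_force': [-0.24, 0.24, -0.63], 'finger_gap': 85.49}
```

View pics/wrist13.png

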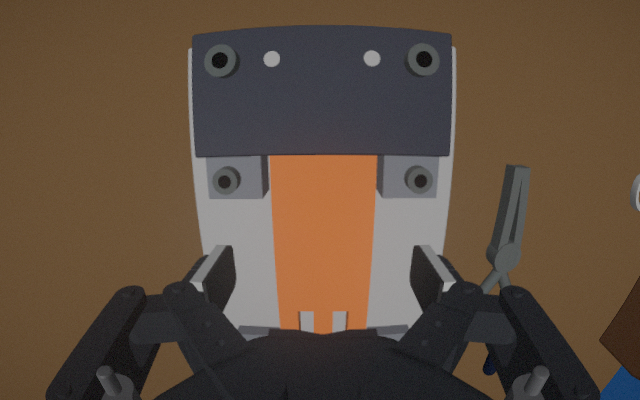

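Released without disturbing the plate. Retreating straight up and checking.

servo_tool(commands=[[[0,-1,0,0,0,0,0],[0,-3,0,0,0,0,0],[0,-6,0,0,0,0,0],[0,-10,0,0,0,0,0],[0,-14,0,0,0,0,0],[0,-17,0,0,0,0,0],[0,-17,0,0,0,0,0],[0,-17,0,0,0,0,0]]])

```text
time: 16.05
tool_pos: [528.2, 162.3, 186.3]
tcp_rot: [-3.3, 89.8, 12.0]
ft_force: [-0.6, -0.1, -1.1]
finger_gap: 85.3
```

```bash
python3 - <<'E'
from h import *
grab('14',('wrist','side','top'))
z=np.load('pics/wrist14.npz');cv2.imwrite('pics/w14z.png',cv2.resize(z['p'][75:275,240:400],None,fx=4,fy=3,interpolation=cv2.INTER_CUBIC)[...,::-1])
d=z['d'];h=np.radians(YAW);fx=np.array([np.cos(h),np.sin(h),0]);fy=np.array([-np.sin(h),np.cos(h),0])
for x,y,lab in [(45,0,'pl'),(30,15,'pl'),(0,0,'pl'),(0,15,'pl'),(0,-15,'pl'),(-60,0,'pl'),(-60,19,'pl'),(-60,-19,'pl'),(0,40,'floor'),(0,-40,'floor'),(-75,0,'heel')]:
    zz=27 if lab=='pl' else 15 if lab=='floor' else 23
    P=NEST+fx*x+fy*y;P[2]=zz;u,v=proj(z,P,True)[0];i,j=int(round(v)),int(round(u))
    k=np.median(d[i-1:i+2,j-1:j+2]);o,dd=ray(z,(j,i),True);th=np.hypot(j-z['cx'],i-z['cy'])/z['fx'];print(lab,x,y,(j,i),'z',(o+dd[0]*k/np.cos(th))[2].round(2))
p=cv2.imread('pics/side14.png');cv2.imwrite('pics/s14z.png',cv2.resize(p[90:230,200:380],None,fx=4,fy=4,interpolation=cv2.INTER_CUBIC))
E
```

```text
{'time': 16.05, 'tool_pos': [528.21, 162.31, 186.33], 'tcp_rot': [-3.26, 89.82, 12.0], 'joint_pos': [11.76, 1.41, 96.37, 0.0, 82.04, -3.49], 'ft_force': [-0.61, -0.08, -1.08], 'finger_gap': 85.29}
pl 45 0 (321, 135) z 27.31
pl 30 15 (306, 150) z 27.32
pl 0 0 (321, 180) z 27.5
pl 0 15 (306, 180) z 28.08
pl 0 -15 (336, 180) z 28.3
pl -60 0 (321, 235) z 28.11
pl -60 19 (303, 235) z 27.58
pl -60 -19 (339, 235) z 28.13
floor 0 40 (283, 178) z 15.89
floor 0 -40 (359, 178) z 15.83
heel -75 0 (321, 247) z 23.49
```

View pics/w14z.png

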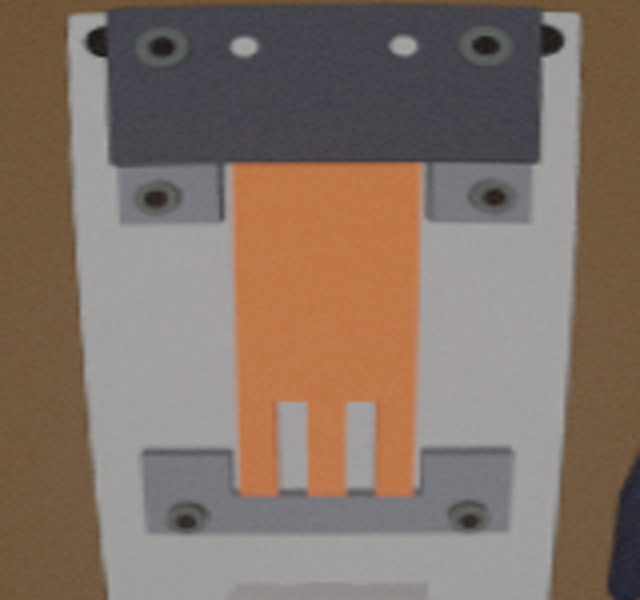

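View pics/s14z.png

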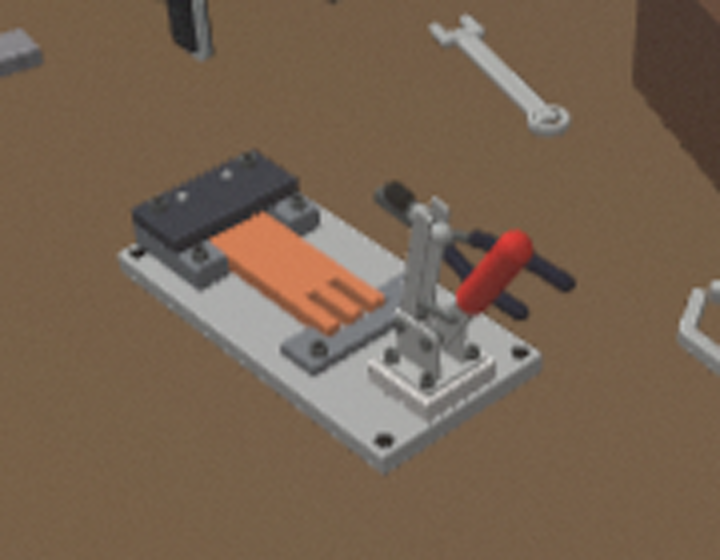

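```bash
python3 -c "
from bench import r
print(r.hand_in())"
```

```text
the job is handed in; nothing more can be done
None
```

I loaded the leftmost copper plate into the fixture and handed the job in at about 16 s of the 48 s allowed. I gripped it across its long sides and tucked the bevelled end under the lip with the tail held up at 10°. I then lowered it in a controlled way, pivoting about the nose, until the wrist force showed the floor carrying it. I released it there and retreated straight up.

**Seating:** After release, depth readings put the plate's top 11.5 to 12.4 mm above the nest floor everywhere I sampled, which matches its 12 mm thickness. If the tail were resting on the heel stop, it would read about 20 mm.

**Position:** The tail is inside the heel stop, the nose is under the lip, and the side gaps look even in the wrist picture. The tail appears to overlap the heel's inner edge in that picture. I put that down to viewing angle, because the depth there reads flat.

**Forces:** The highest contact force I saw was about 37 N at the wrist for a moment while the fingers closed on the plate on the table. After that, the largest was about 9 N, while pressing the plate onto the nest floor. Readings came only at the end of each move, so a brief higher peak could have gone unseen.

**Bystanders:** The pliers look unmoved in the last side view. I never touched the dark slotted plate, but I did not measure it again at the end.

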